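Gauge a bracket's slot and show it to the inspection camera

ROBOT

A 7-joint arm with a two-finger parallel gripper is mounted at the origin on a cart in front of the work surface, level with it; the furniture and walls round the work are solid. World frame = base frame: x ahead of the robot, y to its left, z up, the work surface at z = 0. Lengths are in m, angles in rad, forces in N, time in s.
With the tool pointing down it reaches from about 0.35 to 0.9 m from the base axis. Payload 19.9 kg.
Tool frame: the origin (TCP) lies at the very end of the fingers, on their centre line; the grasp point (between the pads) lies 19 mm behind it; z points along the fingers, y is the line along which they close (so a half turn about z gives the same grasp; the last joint's range is limited). The gripper opens to 94 mm and grips with 3 to 60 N. Pads are 16 mm wide; open, the fingers measure 119 mm over their backs; the gripper's body (75 mm by 177 mm) begins 78 mm behind the grasp point.
Start: joints at [1.095, 0.417, -0.01, 1.614, 0.005, 1.111, -0.053], TCP at [0.263, -0.567, 0.167] pointing down, gripper open.
Joint ranges: [-2.81, 2.81], [-0.39, 2.02], [-1.27, 1.25], [0.06, 2.57], [-1.19, 4.33], [0.19, 2], [-2.82, 2.82]. Speed limits (rad/s): [1.89, 1.89, 2.39, 2.39, 3.01, 3.01, 3.01].

INTERFACE

Orientations are given as a 3x3 rotation matrix whose columns are the frame's x, y, z axes.
In Python, from plant import r gives the robot as it stands. The module is installed in compiled form; this text tells all that it offers.
- The arm moves only by the tool drive_tool, never from a script. Its argument "series" is one flat list of numbers, 6 for each row, row after row: the shift along the tool's x, y, z as a fraction of full scale, then the turn, a rotation vector about the tool's x, y, z as a fraction of full scale. In form: [x, y, z, wx, wy, wz, x, y, z, wx, wy, wz, ...]. A call has 1 to 10 rows; each row is the pose to reach, as a shift and turn from the pose commanded when the call began, along the tool's axes at that moment; what a row does not reach only later rows make up. Full scale, the value 1, is 250 mm for a shift and pi/4 rad for a turn. A row lasts 1/12 s, in which the tool goes at most 41.7 mm and 7.16 degrees, less where a joint would pass 70% of its speed; a pose out of reach is approached as far as the arm can. A call with a number of a shift or a turn outside -1 to 1 is refused whole. A call with a gripper value outside its range is refused whole. "grip" is the opening, from 0 (shut) to 1 (fully open), set as the call begins (left out, the last holds). The fingers move at their own pace and stop on an object; "squeeze" is the grip in N (left out, the last holds). Time passes only in rows, so rows that repeat a pose let the fingers close. It gives the time, the measured TCP pose, the force, the opening and the grip force at its end, in the units of the state.
- r.state(): the state, without advancing time (a new reading comes with each control period).
- r.read_camera(name): name is "scene" or "top"; returns (picture, depth): 384x512x3 uint8, red, green, blue; 384x512 float32, m along the optical axis (not along the pixel's ray), 0 where there is no reading.
- r.camera_model(name): a dict with "intrinsics" (3x3 intrinsics, pixels), "k1" (the pictures are not rectified: a ray, as slopes to the right and down, at radius r is drawn at 1 + k1 r^2 times it, then the intrinsics apply), "R" (3x3) and "t" (3): a world point X has camera coordinates R X + t. Camera axes: x right, y down, z forward; pixel columns grow to the right and rows downward; lengths in m; the calibration is good to about 2 mm. A picture is of the moment at which its call begins. camera_model takes no time and is no camera call.
- r.job_done(): hands the job in; it is judged then, once.
The state is a dict: "time_s": time; "joint_pos": joint angles; "joint_vel": joint speeds; "joint_efforts": joint torques, N m; "eef_pos": TCP position; "tcp_rot": TCP orientation; "force": force on the tool from outside, world axes, zero at the start; "torque": the same for the moment, N m; "gripper_width": finger opening in m; "grasp_force": force on a finger pad.
Only numpy, scipy, OpenCV 4.12 (cv2) and the standard library are available. Lean on these libraries where they do the work, as an engineer would, in place of code of your own. Each camera call takes 0.05 s, during which the arm holds its last target. There are 200 camera calls.

TASK

Check the slot of the aluminium bracket: put the green-handled gauge down into it until the handle's shoulder sits on the bracket, while the bracket stays in its blue nest. Then lift the bracket out of the nest with the gauge still fully in, and show it to the inspection camera: the middle of its bridge window at lens height, 110 mm straight in front of the lens, bracket level and upright with one of its long sides square to the lens. Finish holding it still there; leave the red gauge, jar, rod and screwdriver alone.

Things in the scene. Friction and masses are not known exactly. Their poses are not given: they have to be found in the camera images.
- nest: Fixed fixture, blue plate 64 x 124 x 10 mm with low dark stops rising to 16 mm above its underside. Origin: centre of its underside, on the table; z up. The bracket's foot rests on the plate's top, 10 mm up, between the stops with 1.5 mm of play; it lifts straight out.
- bracket: Loose aluminium bracket, 0.08 to 0.17 kg. Origin: centre of its underside; z up, long axis y. Foot 32 (x) x 92 (y) x 10 mm. At y = -34 a solid grip lug 16 (x) x 24 (y), top at z = 46 mm. At y = +26 a bridge 28 (x) x 40 (y), flat top at z = 40; its top bar (z 30 to 40) has the slot, open below into a window (z 10 to 30, 26 wide in y) that passes right through along x.
- slot_mouth (a point): Centre of the slot's mouth on the flat top of the bracket's bridge, at (0, 26, 40) mm in the bracket's frame, same axes. The slot goes straight down, 6 mm wide in x and 24 mm long in y, its two long edges chamfered 2 mm; clear depth 30 mm.
- window (a point): Centre of the bridge window, at (0, 26, 20) mm in the bracket's frame, same axes: the point to be shown to the camera.
- lug (a point): Grip point in the bracket's lug, at (0, -34, 34) mm in the bracket's frame, same axes; squeeze the 16 mm width, along x. The foot plate lies 24 mm below this point, the lug's top 12 mm above it.
- gauge_rack: Fixed grey rack 56 (x) x 140 (y) x 34 mm, origin at the centre of its underside, z up. The two gauges stand upright in its loose slots at y = +45 and -45 mm, their shoulders on its top, 34 mm up; which gauge is where varies.
- go_gauge: Loose gauge with a green plastic handle, 0.025 to 0.05 kg. Origin: centre of the shoulder (underside of the handle). Handle 18 (x) x 32 (y) x 32 mm rises above it along +z; the steel blade 3 (x) x 18 (y) mm reaches 24 mm below it. Either way round (half turn about z) fits the slot; blade thickness is along x as is the slot's.
- nogo_gauge: Like the green gauge, but with a red handle and a 6 mm thick blade: not to be used or moved. Origin: centre of its shoulder.
- insp_camera: Fixed inspection camera: dark foot 70 x 70 mm, steel column to 210 mm behind, aluminium housing 50 (x) x 44 x 44 mm centred above the origin with its top at 192 mm, black lens 32 to 36 mm across pointing along its own -x. Origin: on the table below the housing's centre; z up.
- lens (a point): Centre of the camera's lens front, at (-50, 0, 170) mm in the camera's frame; the camera looks along its -x, level.
- focus (a point): Point in the air where the camera is focused, 110 mm straight in front of the lens and 170 mm above the table; axes as the camera's.
- grease_jar: Cream-coloured closed jar, 52 mm across, 56 mm high; bystander. Origin: centre of its underside.
- rod: Dark steel hexagon rod 9 x 78 x 8 mm lying along its y; bystander. Origin: centre of its underside.
- small_driver: Small screwdriver 10 x 90 x 10 mm lying along its y; bystander. Origin: centre of its underside.
Mind the look-alikes: they are no part of the job. There is more than one size of the bracket; the job needs the larger.

How it is judged:
By the outcome, as a careful person would: the job done as asked, in the order asked, and still so for the second after the job is handed in, while the arm keeps its last pose, push and grip.
It also fails if it takes over 48 s, if anything falls off the work surface, if the arm or the gripper's body presses on something with over 40 N, if the wrist force passes 120 N, or if a joint passes its speed limit or range.

## Working session

There is one attempt and no reset: what is moved stays moved. The work goes in short steps, Python scripts to look and compute and a tool call to move; the robot and the scene stay as the last step left them, time stands still between calls to the robot, and variables do not carry over. Pictures are saved under pics/ and viewed, at most 14 in all, crops included, and the job is handed in when it is done.

Besides the shell and the picture viewer there is one more tool, called by a JSON object that holds its "name" and its "arguments", one argument or row to a line. drive_tool: Moves the arm, as the interface text tells. Its arguments: {"type":"object","properties":{"series":{"type":"array"},"grip":{"type":"number"},"squeeze":{"type":"number"}},"required":["series"]}

```bash
mkdir -p pics
cat > h.py <<'E'
import numpy as np, cv2
from plant import r
def cam(n):
    m=r.camera_model(n); return np.array(m["intrinsics"]),m["k1"],np.array(m["R"]),np.array(m["t"])
def rays(n,uv):
    K,k1,R,t=cam(n); uv=np.asarray(uv,float).reshape(-1,1,2)
    # undistort: radius r drawn at r(1+k1 r^2)
    p=cv2.undistortPoints(uv,K,np.array([k1,0,0,0,0.]))[:,0]
    return np.c_[p,np.ones(len(p))]@R, -R.T@t   # world dirs
def onplane(n,uv,z):
    d,c=rays(n,uv); return c+d*((z-c[2])/d[:,2])[:,None]
def cloud(n,depth):
    h,w=depth.shape; u,v=np.meshgrid(np.arange(w),np.arange(h))
    d,c=rays(n,np.c_[u.ravel(),v.ravel()]); return (c+d*depth.ravel()[:,None]).reshape(h,w,3)
def proj(n,X):
    K,k1,R,t=cam(n); return cv2.projectPoints(np.asarray(X,float).reshape(-1,1,3),cv2.Rodrigues(R)[0],t,K,np.array([k1,0,0,0,0.]))[0][:,0]
def save(name,im): cv2.imwrite(f"pics/{name}.png",cv2.cvtColor(im,cv2.COLOR_RGB2BGR))
E
python3 - <<'E'
from h import *
for n in("scene","top"):
    im,d=r.read_camera(n); np.savez(f"{n}0.npz",im=im,d=d); save(n+"0",im if n=="scene" else im)
    K,k1,R,t=cam(n); print(n,K.round(1).tolist(),k1,(-R.T@t).round(3),R.round(3).tolist())
s=r.state();print(s["eef_pos"],s["tcp_rot"],s["time_s"],s["gripper_width"])
E
```

```text
scene [[400.9, 0.0, 256.6], [0.0, 400.9, 194.4], [0.0, 0.0, 1.0]] 0.03807425122131918 [ 0.021 -0.616  0.568] [[0.646, -0.763, -0.008], [-0.416, -0.343, -0.842], [0.64, 0.547, -0.539]]
top [[384.8, 0.0, 252.5], [0.0, 384.8, 190.4], [0.0, 0.0, 1.0]] -0.03662599214599216 [ 0.375 -0.158  1.076] [[0.003, -0.999, 0.032], [-0.983, -0.009, -0.185], [0.185, -0.03, -0.982]]
[ 0.26252505 -0.56680715  0.16603271] [[ 9.07383955e-01  4.20302387e-01 -5.10910533e-04]
 [ 4.20302685e-01 -9.07383552e-01  8.61920326e-04]
 [-1.01324643e-04 -9.96829744e-04 -9.99999498e-01]] 0.1 0.09387650168993435
```

View pics/scene0.png

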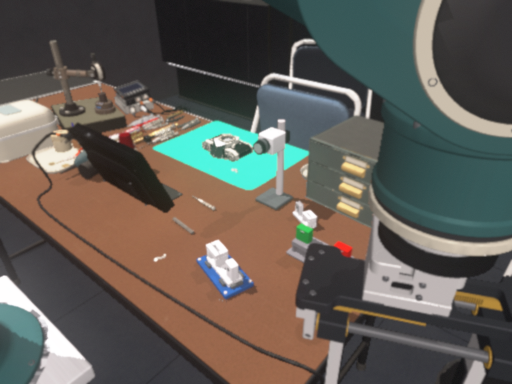

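View pics/top0.png

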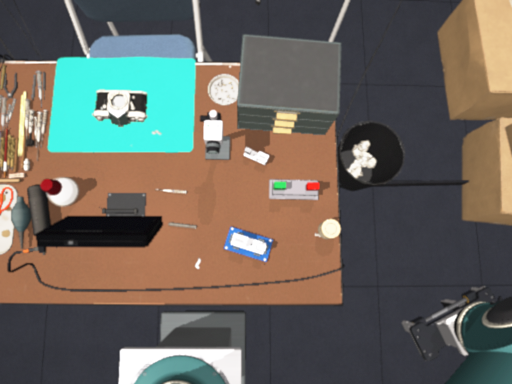

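The top view shows the nest with a bracket at (249,243), the rack at (294,190) with green at (280,186) and red at (312,186), the inspection camera at (213,135), and a loose bracket at (257,155). The scene view shows the same objects. Next I measure them.

```bash
cat > m.py <<'E'
from h import *
def rect(P):
    (c,s,a)=cv2.minAreaRect((P[:,:2]*1000).astype(np.float32))
    if s[0]>s[1]: s=(s[1],s[0]); a+=90   # long axis dir = a+90
    return np.round(c,1),np.round(s,1),round((a+90)%180,1)
for n in("top","scene"):
    z=np.load(n+"0.npz"); im,d=z["im"],z["d"]; C=cloud(n,d); hsv=cv2.cvtColor(im,cv2.COLOR_RGB2HSV)
    H,S,V=[hsv[...,i].astype(int) for i in range(3)]
    roi=(d>0)&(C[...,0]>.2)&(C[...,0]<.8)&(C[...,1]>-.5)&(C[...,1]<.1)&(C[...,2]<.25)
    M={"blue":(H>100)&(H<125)&(S>130)&(V>80),"green":(H>45)&(H<75)&(S>150),"red":((H<6)|(H>174))&(S>190)&(V>120),"light":(S<50)&(V>190),"grey":(S<50)&(V>110)&(V<=190)}
    for k,m in M.items():
        m=(m&roi).astype(np.uint8)
        N,L,st,ce=cv2.connectedComponentsWithStats(m)
        for i in range(1,N):
            if st[i,4]<25: continue
            P=C[L==i]; print(n,k,st[i,:5],ce[i].round(),"z",np.percentile(P[:,2],[2,50,98]).round(3),*rect(P))
s=np.load("scene0.npz")["im"]; t=np.load("top0.npz")["im"]
a=cv2.resize(s[195:305,180:330],None,fx=4,fy=4,interpolation=cv2.INTER_CUBIC)
b=cv2.resize(t[100:270,190:340],None,fx=4,fy=4,interpolation=cv2.INTER_CUBIC)
b=cv2.resize(b,(530,600)); save("crop1",cv2.resize(a,(600,440))); save("crop2",b)
E
python3 m.py
```

```text
top blue [225 228  47  32 367] [248. 245.] z [0.006 0.01  0.013] [ 426.8 -179. ] [ 62.  122.3] 73.3
top green [274 182  12   7  76] [280. 185.] z [0.06  0.065 0.07 ] [ 581.9 -261.9] [16.7 30.1] 89.9
top red [307 183  13   7  81] [313. 186.] z [-0.001  0.065  0.07 ] [ 583.5 -361.1] [20.9 52.6] 108.4
top light [209 110   8   8  48] [212. 113.] z [0.205 0.209 0.212] [724.8 -88.2] [16.2 17.1] 24.7
top light [203 120  20  21 391] [212. 130.] z [0.    0.191 0.195] [722.2 -78.2] [ 60.6 118.8] 7.5
top light [243 147  26  18 242] [256. 156.] z [-0.002  0.011  0.035] [ 682.2 -200. ] [35.2 70.2] 68.1
top light [269 180  49  20 193] [287. 194.] z [0.001 0.005 0.035] [ 573.6 -306.1] [ 49.7 139.9] 81.7
top light [273 180  44  15 302] [298. 188.] z [0.007 0.034 0.037] [ 585.5 -306. ] [ 46.9 119.8] 91.1
top light [163 189  23   4  47] [173. 191.] z [-0.003  0.005  0.01 ] [574.8  30.2] [ 6.9 62.8] 84.9
top light [322 220  18  18 255] [331. 228.] z [0.05  0.054 0.058] [ 465.9 -398.4] [45.5 47.3] 90.4
top light [230 233  37  22 450] [248. 243.] z [0.009 0.022 0.057] [ 427.5 -179.1] [35.3 98.7] 72.5
top
[... 2098 characters left out ...]

scene grey [295 203   5  10  32] [297. 208.] z [0.014 0.023 0.034] [ 684.4 -174.9] [ 4.3 18.2] 74.8
scene grey [331 208  40  19  57] [349. 217.] z [0.    0.003 0.006] [ 757.1 -278.9] [  6.5 108.5] 86.4
scene grey [174 218  19  15  46] [183. 225.] z [0.003 0.006 0.009] [477.8   2. ] [ 4.5 72.6] 83.3
scene grey [312 237  16   8  50] [318. 241.] z [0.032 0.034 0.035] [ 598.9 -291.3] [14.  34.7] 97.0
scene grey [287 238  23  24 276] [298. 249.] z [0.002 0.009 0.035] [ 569.2 -260.6] [27.2 43.9] 89.6
scene grey [229 265  15  23  84] [237. 278.] z [0.006 0.016 0.047] [ 436.7 -212.4] [22.3 75.4] 28.8
scene grey [219 278   8   7  26] [222. 281.] z [0.01  0.016 0.017] [ 401.8 -200.4] [ 9.1 22. ] 69.5
```

View pics/crop1.png

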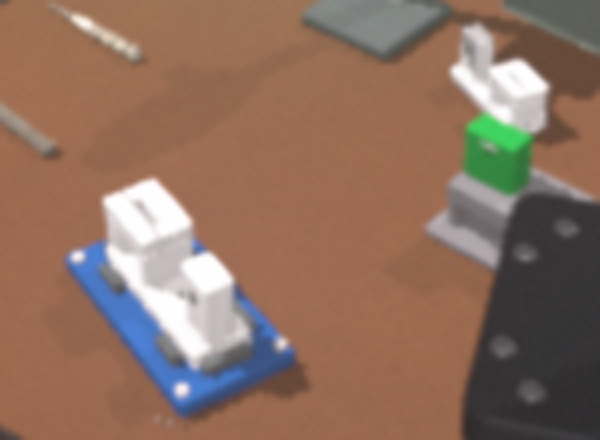

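View pics/crop2.png

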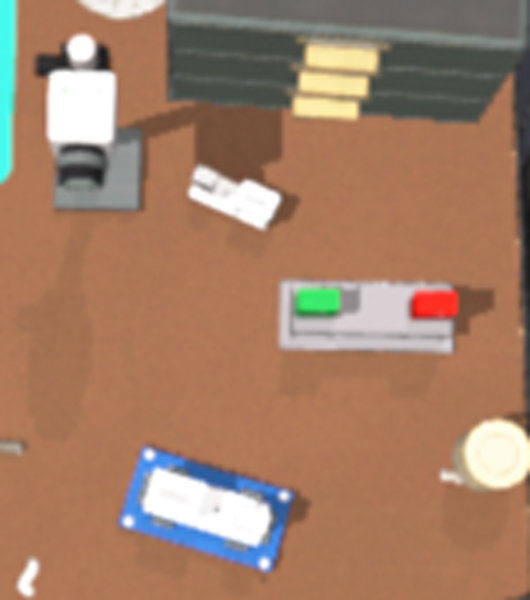

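The crops show the nested bracket's bridge with its slot on the +y (left) side and the lug on the right. The loose bracket at (257,155) is smaller, the green gauge is in the rack's left slot, and the lens faces −x. One refinement with height filters and then I move.

```bash
cat > m2.py <<'E'
from m import rect
from h import *
E
sed -i 's/^for n in/if __name__=="__main__":\n  pass\nfor n in/' m.py
cat > m2.py <<'E'
from h import *
def rect(P):
    (c,s,a)=cv2.minAreaRect((P[:,:2]*1000).astype(np.float32))
    if s[0]>s[1]: s=(s[1],s[0]); a+=90
    return np.round(c,1),np.round(s,1),round((a+90)%180,1)
B={"bridge":(.41,.46,-.19,-.12,.044,.0535),"lug":(.39,.45,-.24,-.19,.05,.06),"foot":(.37,.48,-.25,-.1,.0155,.025),"green":(.55,.62,-.3,-.22,.061,.071),
"rack":(.54,.63,-.39,-.22,.029,.039),"housing":(.6,.78,-.13,-.04,.186,.197),"camfoot":(.62,.8,-.16,-.03,.005,.02),"lens":(.635,.65,-.12,-.06,.14,.2)}
for n in("top","scene"):
    z=np.load(n+"0.npz"); C=cloud(n,z["d"])
    for k,b in B.items():
        m=np.all([(C[...,i]>b[2*i])&(C[...,i]<b[2*i+1]) for i in range(3)],0)&(z["d"]>0)
        P=C[m]
        if len(P)>8: print(n,k,len(P),P.mean(0).round(4),*rect(P))
E
python3 m2.py
```

```text
top bridge 141 [ 0.4342 -0.154   0.0492] [ 434.2 -154.3] [28.  39.5] 73.3
top lug 57 [ 0.417  -0.2113  0.0553] [ 417.1 -211.5] [15.9 23.3] 72.8
top foot 240 [ 0.4245 -0.184   0.0192] [ 426.8 -178.3] [ 45.5 104.4] 72.7
top green 75 [ 0.5819 -0.262   0.0651] [ 581.8 -261.7] [16.7 30.3] 90.0
top rack 443 [ 0.58   -0.3061  0.0336] [ 581.9 -308. ] [ 40.7 123.4] 89.2
top housing 407 [ 0.6878 -0.0883  0.1909] [685.8 -89.3] [43.5 91.3] 1.4
top camfoot 321 [ 0.6942 -0.1018  0.0094] [ 704.1 -105.4] [100.8 140.6] 166.5
top lens 85 [ 0.6434 -0.0881  0.1774] [644.4 -87.8] [10.5 31.1] 90.8
scene bridge 218 [ 0.4349 -0.156   0.0486] [ 435.9 -154.6] [28.4 41.2] 74.0
scene lug 95 [ 0.417  -0.2131  0.0546] [ 418.6 -212. ] [16.5 25.6] 72.0
scene foot 332 [ 0.418  -0.1883  0.0191] [ 427.4 -180.2] [ 46.3 106.9] 72.0
scene green 101 [ 0.5817 -0.2634  0.065 ] [ 583.1 -262.7] [18.5 32.1] 88.8
scene rack 180 [ 0.5803 -0.2751  0.0336] [ 594.2 -303. ] [ 40.  127.1] 112.1
scene housing 238 [ 0.6911 -0.0922  0.1906] [690.5 -88.8] [46.3 74.6] 5.1
scene camfoot 458 [ 0.7037 -0.0955  0.0096] [ 718.3 -106.5] [102.6 103.6] 88.1
scene lens 137 [ 0.6433 -0.091   0.1714] [644.1 -89.5] [ 9.2 30.8] 94.2
```

{"name": "drive_tool", "arguments": {
  "series": [0.836,-0.284,0,0,0,-0.723,0.836,-0.284,0,0,0,-0.723,0.836,-0.284,0,0,0,-0.723,0.836,-0.284,0,0,0,-0.723,0.836,-0.284,0,0,0,-0.723,0.836,-0.284,0,0,0,-0.723,0.836,-0.284,0,0,0,-0.723],
  "grip": 0.6
}}

```text
time_s: 0.68
eef_pos: [0.4256, -0.4113, 0.1664]
tcp_rot: [[0.534, 0.845, 0.001], [0.845, -0.534, 0.001], [0.002, -0.0, -1.0]]
force: [-0.6, -0.3, 0.3]
gripper_width: 0.0566
grasp_force: 0.0
```

```bash
cat > go.py <<'E'
import sys; from h import *
from scipy.spatial.transform import Rotation as Ro
# usage: go.py x y z yaw_of_tool_y_deg (tool pointing straight down)
def go(x,y,z,yaw):
    s=r.state(); R=np.array(s["tcp_rot"]); p=np.array(s["eef_pos"]); a=np.radians(yaw)
    Y=np.array([np.cos(a),np.sin(a),0]); Z=np.array([0,0,-1.]); T=np.c_[np.cross(Y,Z),Y,Z]
    print("t",round(s["time_s"],2),"p",p.round(4),"yawY",np.degrees(np.arctan2(R[1,1],R[0,1])).round(2),"q",np.round(s["joint_pos"],2),"F",np.round(s["force"],1),"w",round(s["gripper_width"],4),"g",round(s["grasp_force"],1))
    print("shift",(R.T@(np.array([x,y,z])-p)/.25).round(4),"turn",(Ro.from_matrix(R.T@T).as_rotvec()/(np.pi/4)).round(4))
if __name__=="__main__": go(*map(float,sys.argv[1:]))
E
python3 go.py .582 -.262 .110 0
```

```text
t 0.68 p [ 0.4256 -0.4113  0.1664] yawY -32.29 q [ 0.88  0.37 -0.2   1.69  0.08  1.09  0.09] F [-0.6 -0.3  0.3] w 0.0566 g 0.0
shift [0.8388 0.21   0.2267] turn [ 3.000e-04 -2.000e-03 -7.175e-01]
```

{"name": "drive_tool", "arguments": {
  "series": [0.839,0.21,0.227,0,0,-0.718,0.839,0.21,0.227,0,0,-0.718,0.839,0.21,0.227,0,0,-0.718,0.839,0.21,0.227,0,0,-0.718,0.839,0.21,0.227,0,0,-0.718,0.839,0.21,0.227,0,0,-0.718,0.839,0.21,0.227,0,0,-0.718,0.839,0.21,0.227,0,0,-0.718]
}}

```text
time_s: 1.35
eef_pos: [0.5793, -0.2668, 0.1091]
tcp_rot: [[0.006, 1.0, -0.001], [1.0, -0.006, 0.0], [0.0, -0.001, -1.0]]
force: [0.6, -0.3, 0.4]
gripper_width: 0.0562
grasp_force: 0.0
```

```bash
python3 go.py .582 -.262 .041 0
python3 - <<'E'
from h import *
im,d=r.read_camera("scene"); np.savez("s1.npz",im=im,d=d)
save("s1",cv2.resize(im[130:290,200:380],(675,600),interpolation=cv2.INTER_CUBIC))
E
```

```text
t 1.35 p [ 0.5793 -0.2668  0.1091] yawY -0.35 q [ 0.64  0.52 -0.35  1.62  0.2   1.04  0.22] F [ 0.6 -0.3  0.4] w 0.0562 g 0.0
shift [0.0191 0.0109 0.2724] turn [-0.0016 -0.0003 -0.0078]
```

View pics/s1.png

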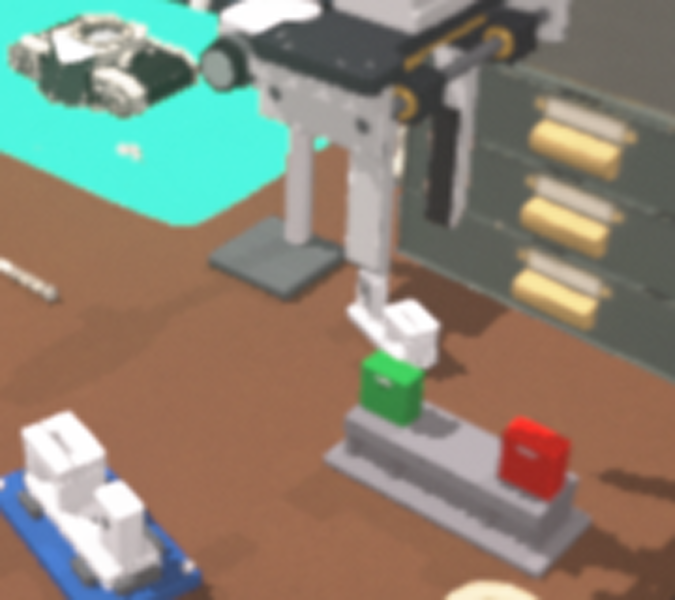

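The gripper hovers above the green handle at crop (390,390) and straddles it along x; everything else is undisturbed. Checking how far it has settled.

```bash
python3 go.py .582 -.262 .041 0
```

```text
t 1.4 p [ 0.5788 -0.2679  0.1095] yawY -0.44 q [ 0.64  0.52 -0.35  1.62  0.2   1.04  0.22] F [ 0.4 -0.2  1.9] w 0.0564 g 0.0
shift [0.0238 0.0128 0.2741] turn [-0.0012  0.0006 -0.0097]
```

{"name": "drive_tool", "arguments": {
  "series": [0.022,0.012,0.08,0,0,-0.01,0.022,0.012,0.16,0,0,-0.01,0.022,0.012,0.21,0,0,-0.01,0.022,0.012,0.25,0,0,-0.01,0.022,0.012,0.274,0,0,-0.01,0.022,0.012,0.274,0,0,-0.01]
}}

```text
time_s: 1.9
eef_pos: [0.582, -0.2616, 0.0404]
tcp_rot: [[-0.001, 1.0, -0.001], [1.0, 0.001, 0.0], [0.0, -0.001, -1.0]]
force: [-0.3, -0.1, 0.2]
gripper_width: 0.0565
grasp_force: 0.0
```

```bash
python3 go.py .582 -.262 .041 0
```

```text
t 1.9 p [ 0.582  -0.2616  0.0404] yawY 0.08 q [ 0.62  0.6  -0.34  1.67  0.24  0.91  0.19] F [-0.3 -0.1  0.2] w 0.0565 g 0.0
shift [-0.0017  0.0001 -0.0022] turn [-0.0016 -0.0003  0.0019]
```

{"name": "drive_tool", "arguments": {
  "series": [0,0,0,0,0,0,0,0,0,0,0,0,0,0,0,0,0,0,0,0,0,0,0,0,0,0,0,0,0,0,0,0,0,0,0,0,0,0,0,0,0,0,0,0,0,0,0,0],
  "grip": 0,
  "squeeze": 25
}}

```text
time_s: 2.57
eef_pos: [0.5828, -0.2609, 0.0413]
tcp_rot: [[-0.003, 1.0, -0.0], [1.0, 0.003, 0.0], [0.0, -0.0, -1.0]]
force: [-0.2, 0.5, -0.4]
gripper_width: 0.0065
grasp_force: 0.0
```

```bash
python3 go.py .582 -.262 .041 0
python3 - <<'E'
from h import *
im,d=r.read_camera("scene"); np.savez("s2.npz",im=im,d=d)
save("s2",cv2.resize(im[130:290,200:380],(675,600),interpolation=cv2.INTER_CUBIC))
E
```

```text
t 2.57 p [ 0.5828 -0.2609  0.0413] yawY 0.15 q [ 0.62  0.6  -0.34  1.67  0.24  0.91  0.19] F [-0.2  0.5 -0.4] w 0.0065 g 0.0
shift [-0.0044 -0.0032  0.0012] turn [-0.0001 -0.0001  0.0034]
```

View pics/s2.png

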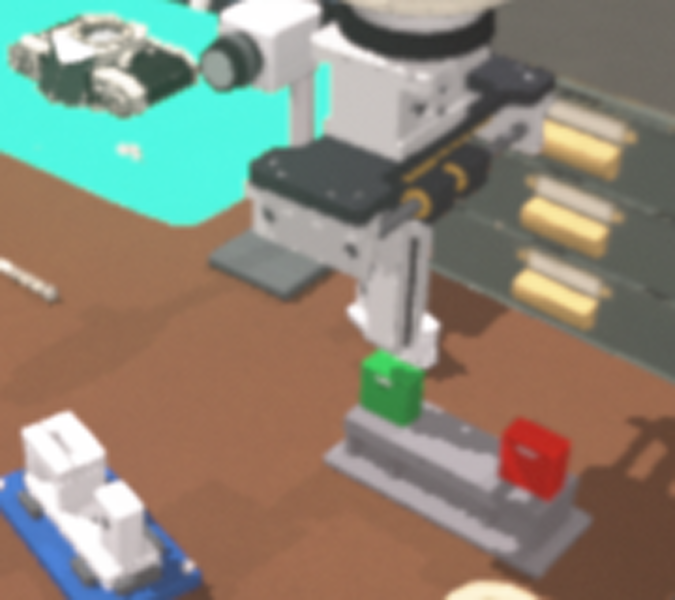

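The fingers closed on nothing: their tips show at crop (395,350), behind or above the untouched green handle. I'll compare the reported TCP with where the cameras see the fingertips.

Run:
```python
from h import *
z=np.load("s2.npz"); C=cloud("scene",z["d"])
print("proj tcp",proj("scene",[[.5828,-.2609,.0413],[.5828,-.2609,.14]]).round(1), "top",proj("top",[[.5828,-.2609,.0413]]).round(1))
# column of pixels down the finger: crop x395..420,y 200..350 -> full
for cy in range(180,430,20):
  for cx in (380,400,420):
    u,v=200+cx*180/675,130+cy*160/600; print((cx,cy),C[int(v),int(u)].round(3),end=" ")
  print()
im,d=r.read_camera("top"); np.savez("t2.npz",im=im,d=d); T=cloud("top",d)
m=(T[...,2]>.02)&(T[...,2]<.14)&(T[...,0]>.54)&(T[...,0]<.72)&(T[...,1]>-.34)&(T[...,1]<-.2)&(d>0)
P=T[m];
for lo in np.arange(.02,.14,.02):
    Q=P[(P[:,2]>lo)&(P[:,2]<lo+.02)]
    if len(Q): print(round(lo,2),len(Q),Q.min(0).round(3),Q.max(0).round(3))
save("t2",cv2.resize(im[100:260,210:350],(525,600),interpolation=cv2.INTER_CUBIC))
```

```text
proj tcp [[302.7 236.6]
 [305.4 196.9]] top [[278.4 186.1]]
(380, 180) [ 0.523 -0.287  0.219] (400, 180) [ 0.558 -0.275  0.199] (420, 180) [ 0.562 -0.285  0.201] 
(380, 200) [ 0.511 -0.296  0.219] (400, 200) [ 0.558 -0.276  0.189] (420, 200) [ 0.558 -0.288  0.194] 
(380, 220) [ 0.532 -0.283  0.193] (400, 220) [ 0.54  -0.288  0.192] (420, 220) [ 0.558 -0.289  0.184] 
(380, 240) [ 0.567 -0.26   0.154] (400, 240) [ 0.569 -0.271  0.158] (420, 240) [ 0.59  -0.271  0.147] 
(380, 260) [ 0.568 -0.26   0.142] (400, 260) [ 0.57  -0.271  0.146] (420, 260) [ 0.592 -0.271  0.135] 
(380, 280) [ 0.569 -0.261  0.131] (400, 280) [ 0.572 -0.27   0.133] (420, 280) [ 0.593 -0.271  0.123] 
(380, 300) [ 0.568 -0.263  0.118] (400, 300) [ 0.572 -0.271  0.119] (420, 300) [ 0.595 -0.271  0.107] 
(380, 320) [ 0.568 -0.263  0.106] (400, 320) [ 0.573 -0.271  0.106] (420, 320) [ 0.595 -0.272  0.095] 
(380, 340) [ 0.569 -0.263  0.093] (400, 340) [ 0.574 -0.271  0.094] (420, 340) [ 0.666 -0.23   0.022] 
(380, 360) [ 0.585 -0.254  0.064] (400, 360) [ 0.59  -0.263  0.066] (420, 360) [ 0.666 -0.232  0.006] 
(380, 380) [ 0.576 -0.26   0.059] (400, 380) [ 0.577 -0.272  0.065] (420, 380) [ 0.588 -0.279  0.062] 
(380, 400) [ 0.576 -0.261  0.047] (400, 400) [ 0.575 -0.274  0.054] (420, 400) [ 0.59  -0.279  0.047] 
(380, 420) [ 0.574 -0.263  0.033] (400, 420) [ 0.574 -0.275  0.04 ] (420, 420) [ 0.59  -0.28   0.032] 
0.02 42 [ 0.656 -0.223  0.021] [ 0.683 -0.202  0.033]
```

View pics/t2.png

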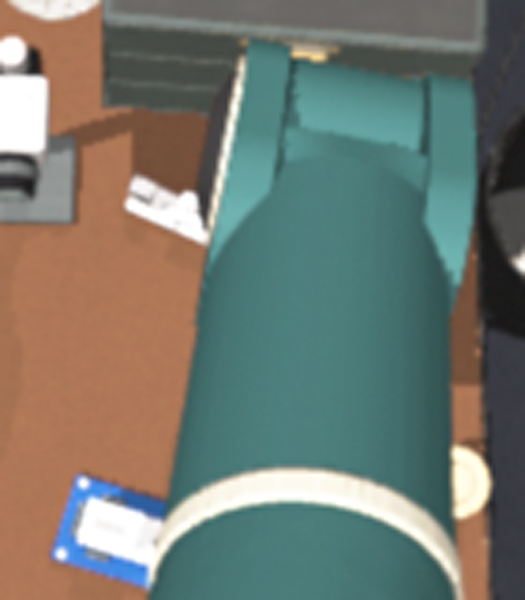

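The arm blocks the top view, but in the scene depth the fingertips end near z≈0.09 while the reported TCP is 0.041. I'll work out the offset from both scene views.

Run:
```python
from h import *
for f,tcp in(("s1",(.5788,-.2679,.1095)),("s2",(.5828,-.2609,.0413))):
    z=np.load(f+".npz"); C=cloud("scene",z["d"]); X,Y,Z=[C[...,i] for i in range(3)]
    m=(z["d"]>0)&(X>.53)&(X<.64)&(Y>-.30)&(Y<-.235)&(Z>.068)&(Z<.3)
    P=C[m]; print(f,tcp)
    for lo in np.arange(.068,.24,.006):
        Q=P[(P[:,2]>=lo)&(P[:,2]<lo+.006)]
        if len(Q): print(round(lo,3),len(Q),Q.min(0).round(3),Q.max(0).round(3))
```

```text
s1 (0.5788, -0.2679, 0.1095)
0.146 24 [ 0.545 -0.277  0.147] [ 0.613 -0.258  0.152]
0.152 40 [ 0.539 -0.279  0.152] [ 0.619 -0.26   0.158]
0.158 59 [ 0.538 -0.278  0.158] [ 0.618 -0.258  0.164]
0.164 68 [ 0.539 -0.279  0.164] [ 0.62  -0.256  0.17 ]
0.17 58 [ 0.538 -0.278  0.17 ] [ 0.621 -0.259  0.176]
0.176 64 [ 0.537 -0.278  0.176] [ 0.62  -0.26   0.182]
0.182 62 [ 0.538 -0.278  0.182] [ 0.618 -0.259  0.188]
0.188 67 [ 0.539 -0.278  0.188] [ 0.618 -0.259  0.194]
0.194 65 [ 0.538 -0.278  0.194] [ 0.62  -0.258  0.2  ]
0.2 66 [ 0.539 -0.278  0.2  ] [ 0.62  -0.258  0.206]
0.206 67 [ 0.538 -0.278  0.206] [ 0.618 -0.258  0.212]
0.212 60 [ 0.538 -0.278  0.212] [ 0.621 -0.257  0.218]
0.218 36 [ 0.539 -0.278  0.218] [ 0.619 -0.265  0.224]
0.224 30 [ 0.545 -0.278  0.224] [ 0.619 -0.267  0.23 ]
0.23 20 [ 0.545 -0.278  0.23 ] [ 0.619 -0.271  0.236]
0.236 21 [ 0.544 -0.28   0.236] [ 0.621 -0.259  0.242]
s2 (0.5828, -0.2609, 0.0413)
0.074 1 [ 0.592 -0.268  0.077] [ 0.592 -0.268  0.077]
0.08 13 [ 0.572 -0.271  0.08 ] [ 0.594 -0.262  0.086]
0.086 31 [ 0.569 -0.272  0.086] [ 0.597 -0.253  0.092]
0.0
[... 615 characters left out ...]
7 -0.272  0.158] [ 0.589 -0.267  0.163]
0.164 7 [ 0.568 -0.271  0.164] [ 0.577 -0.269  0.167]
0.176 6 [ 0.557 -0.294  0.178] [ 0.559 -0.268  0.182]
0.182 52 [ 0.556 -0.296  0.182] [ 0.606 -0.271  0.188]
0.188 109 [ 0.531 -0.296  0.188] [ 0.64  -0.27   0.194]
0.194 128 [ 0.531 -0.297  0.194] [ 0.64  -0.273  0.2  ]
0.2 131 [ 0.556 -0.296  0.2  ] [ 0.631 -0.279  0.205]
0.206 28 [ 0.537 -0.285  0.21 ] [ 0.637 -0.283  0.212]
0.212 91 [ 0.53  -0.286  0.212] [ 0.639 -0.283  0.218]
0.218 238 [ 0.53  -0.286  0.218] [ 0.639 -0.238  0.224]
0.224 130 [ 0.541 -0.284  0.224] [ 0.599 -0.242  0.23 ]
0.23 108 [ 0.541 -0.284  0.23 ] [ 0.602 -0.244  0.236]
0.236 99 [ 0.541 -0.283  0.236] [ 0.599 -0.243  0.242]
```

Both views agree that the real fingertips sit about 38 mm behind the reported TCP, with x and y correct. So I reopen, go 38 mm deeper and check.

{"name": "drive_tool", "arguments": {
  "series": [0,0,0,0,0,0,0,0,0,0,0,0,0,0,0,0,0,0,0,0,0,0,0,0,0,0,0,0,0,0,0,0,0,0,0,0,0,0,0.05,0,0,0,0,0,0.1,0,0,0,0,0,0.15,0,0,0,0,0,0.15,0,0,0],
  "grip": 0.6
}}

```text
time_s: 3.5
eef_pos: [0.5809, -0.2602, 0.0002]
tcp_rot: [[-0.003, 1.0, -0.004], [1.0, 0.003, 0.002], [0.002, -0.004, -1.0]]
force: [-0.3, 0.3, 0.3]
gripper_width: 0.0558
grasp_force: 0.0
```

{"name": "drive_tool", "arguments": {
  "series": [-0.002,-0.003,0,0,0,0,-0.002,-0.003,0,0,0,0,-0.002,-0.003,0,0,0,0,-0.002,-0.003,0,0,0,0,-0.002,-0.003,0,0,0,0,-0.002,-0.003,0,0,0,0,-0.002,-0.003,0,0,0,0,-0.002,-0.003,0,0,0,0],
  "grip": 0,
  "squeeze": 25
}}

```text
time_s: 4.17
eef_pos: [0.5822, -0.2616, 0.0041]
tcp_rot: [[-0.003, 1.0, 0.0], [1.0, 0.003, -0.0], [-0.0, 0.0, -1.0]]
force: [-0.8, -0.1, 2.5]
gripper_width: 0.0177
grasp_force: 25.0
```

{"name": "drive_tool", "arguments": {
  "series": [0,0,-0.06,0,0,0,0,0,-0.14,0,0,0,0,0,-0.22,0,0,0,0,0,-0.3,0,0,0,0,0,-0.3,0,0,0]
}}

```text
time_s: 4.58
eef_pos: [0.5839, -0.2621, 0.0826]
tcp_rot: [[-0.003, 1.0, 0.004], [1.0, 0.003, -0.002], [-0.002, 0.004, -1.0]]
force: [0.3, 0.3, -0.1]
gripper_width: 0.0176
grasp_force: 25.0
```

```bash
python3 go.py .4345 -.1544 .075 -16.8
```

```text
t 4.58 p [ 0.5839 -0.2621  0.0826] yawY 0.15 q [ 0.63  0.55 -0.35  1.64  0.22  0.98  0.21] F [ 0.3  0.3 -0.1] w 0.0176 g 25.0
shift [ 0.4323 -0.5966  0.0271] turn [0.0059 0.0017 0.3767]
```

{"name": "drive_tool", "arguments": {
  "series": [0.1,-0.14,0,0,0,0.09,0.2,-0.28,0,0,0,0.18,0.32,-0.42,0,0,0,0.28,0.4,-0.54,0,0,0,0.35,0.431,-0.593,0,0,0,0.377,0.431,-0.593,0,0,0,0.377,0.431,-0.593,0,0,0,0.377,0.431,-0.593,0,0,0,0.377]
}}

```text
time_s: 5.25
eef_pos: [0.4342, -0.1545, 0.0789]
tcp_rot: [[0.289, 0.957, 0.001], [0.957, -0.289, -0.0], [0.0, 0.001, -1.0]]
force: [0.5, 0.3, 0.5]
gripper_width: 0.0179
grasp_force: 25.0
```

```bash
cat > look.py <<'E'
import sys; from h import *
def rect(P):
    (c,s,a)=cv2.minAreaRect((P[:,:2]*1000).astype(np.float32))
    if s[0]>s[1]: s=(s[1],s[0]); a+=90
    return np.round(c,1),np.round(s,1),round((a+90)%180,1)
f=sys.argv[1]; im,d=r.read_camera("scene"); np.savez(f+".npz",im=im,d=d); C=cloud("scene",d); X,Y,Z=[C[...,i] for i in range(3)]
hsv=cv2.cvtColor(im,cv2.COLOR_RGB2HSV).astype(int); g=(hsv[...,0]>45)&(hsv[...,0]<75)&(hsv[...,1]>150)&(d>0)&(X<.7)
P=C[g]; v,u=np.nonzero(g); print("green px",u.mean().round(1),v.mean().round(1),u.min(),u.max(),v.min(),v.max(),"z",np.percentile(P[:,2],[2,50,98]).round(4),*rect(P))
x0,y0,x1,y1=map(int,sys.argv[2:6]); c=im[y0:y1,x0:x1]; k=min(800/c.shape[1],600/c.shape[0]); save(f,cv2.resize(c,None,fx=k*.99,fy=k*.99,interpolation=cv2.INTER_CUBIC))
E
python3 go.py .4345 -.1544 .075 -16.8; python3 look.py s3 170 180 290 300;python3 go.py .4345 -.1544 .075 -16.8
```

```text
t 5.25 p [ 0.4342 -0.1545  0.0789] yawY -16.8 q [ 0.58  0.26 -0.35  2.08  0.12  0.82 -0.13] F [0.5 0.3 0.5] w 0.0179 g 25.0
shift [0.0008 0.0009 0.0157] turn [ 0.0009 -0.     -0.0001]
green px 214.9 210.2 212 219 207 213 z [0.1389 0.1403 0.1415] [ 436.6 -157.1] [ 9.9 20.8] 76.7
t 5.3 p [ 0.4343 -0.1546  0.0787] yawY -16.82 q [ 0.58  0.26 -0.35  2.08  0.12  0.82 -0.13] F [ 0.5  0.7 -0.5] w 0.0179 g 25.0
shift [0.0009 0.0007 0.015 ] turn [ 0.0004 -0.0003 -0.0005]
```

View pics/s3.png

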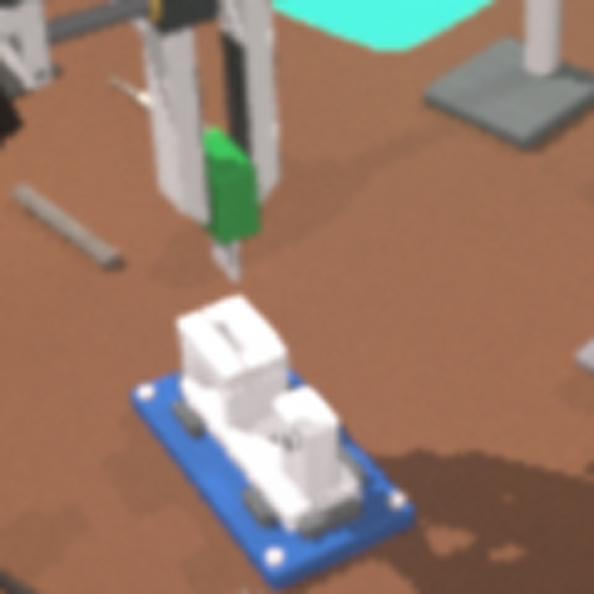

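The picture shows the gauge hanging upright in the fingers, with the blade tip near crop (235,280) right above the slot at crop (230,337). I'll compare the predicted projections of both with these pixels.

Run:
```python
from h import *
y=np.array([np.cos(np.radians(73.2)),np.sin(np.radians(73.2)),0]); x=np.array([y[1],-y[0],0])
t=np.array([.4343,-.1546,0]); s=np.array([.4345,-.1544,0])
def c(P): return ((proj("scene",P)-[170,180])*4.95+2).round(0).tolist()
print("blade tip -y,+y ends",c([t-.009*y+[0,0,.085],t+.009*y+[0,0,.085]]))
print("handle bottom near corners",c([t-.016*y+a*.009*x+[0,0,.109] for a in(-1,1)]),"top",c([t-.016*y+a*.009*x+[0,0,.141] for a in(-1,1)]))
print("slot ends",c([s-.012*y+[0,0,.05],s+.012*y+[0,0,.05]]))
print("bridge top corners",c([s+a*.014*x+b*.02*y+[0,0,.05] for a,b in((-1,-1),(-1,1),(1,1),(1,-1))]))
z=np.load("s3.npz"); im=z["im"]; g=cv2.cvtColor(im,cv2.COLOR_RGB2GRAY)
print("slot region gray"); print(g[240:256,208:228])
print("blade"); print(im[226:240,208:224].mean(2).astype(int))
```

```text
blade tip -y,+y ends [[234.0, 281.0], [213.0, 257.0]]
handle bottom near corners [[218.0, 249.0], [260.0, 233.0]] top [[212.0, 180.0], [255.0, 164.0]]
slot ends [[243.0, 354.0], [215.0, 321.0]]
bridge top corners [[221.0, 378.0], [175.0, 323.0], [236.0, 299.0], [284.0, 352.0]]
slot region gray
[[124 123 123 126 128 138 168 202 224 237 238 196 144 127 124 124 124 124
  124 123]
 [124 127 133 154 174 208 240 252 253 254 253 241 189 140 126 124 123 124
  124 123]
 [137 156 177 218 240 252 254 254 255 255 254 253 240 188 139 126 124 122
  122 122]
 [207 231 237 245 253 254 254 254 254 255 255 254 253 240 187 140 125 122
  122 121]
 [253 254 253 251 249 249 247 249 254 254 255 255 254 253 239 186 138 124
  122 121]
 [254 255 254 253 244 225 212 224 250 254 255 255 255 254 253 238 178 132
  123 121]
 [254 255 255 254 252 231 202 199 235 252 254 255 255 255 254 253 231 169
  131 122]
 [250 254 255 255 254 249 227 203 217 244 253 254 255 255 255 254 252 223
  155 126]
 [236 252 254 255 254 254 248 226 208 226 247 253 254 254 255 254 254 247
  193 137]
 [224 240 253 254 255 254 254 247 224 21
[... 800 characters left out ...]
 141 125 110 111 113 112 112]
 [111 111 111 113 128 160 165 147 139 146 127 113 113 113 113 113]
 [113 112 111 113 129 162 175 167 148 145 124 113 111 112 114 114]
 [111 112 112 112 121 147 169 170 152 148 126 113 113 114 115 118]
 [112 112 111 111 113 128 153 165 159 155 132 116 117 117 119 121]
 [112 111 111 111 112 117 131 153 168 165 140 122 119 120 121 122]
 [113 112 111 113 113 114 117 134 161 166 142 124 120 119 121 121]
 [113 112 111 113 113 116 118 124 142 152 137 122 120 118 119 119]
 [112 113 114 114 117 118 118 119 124 129 125 121 119 118 119 118]
 [116 118 118 117 118 119 119 119 122 124 125 121 119 119 119 119]
 [117 119 118 118 119 120 123 132 145 162 167 140 123 119 120 120]]
```

Prediction and picture agree to within about 1 mm, so I descend gently.

{"name": "drive_tool", "arguments": {
  "series": [0.001,0.001,0.05,0,0,0,0.001,0.001,0.1,0,0,0,0.001,0.001,0.13,0,0,0,0.001,0.001,0.145,0,0,0,0.001,0.001,0.16,0,0,0,0.001,0.001,0.175,0,0,0,0.001,0.001,0.175,0,0,0]
}}

```text
time_s: 5.88
eef_pos: [0.4338, -0.1539, 0.0347]
tcp_rot: [[0.289, 0.957, -0.0], [0.957, -0.289, 0.0], [0.0, -0.0, -1.0]]
force: [0.1, 0.1, 0.1]
gripper_width: 0.0174
grasp_force: 25.0
```

```bash
python3 go.py .4345 -.1544 .020 -16.8
```

```text
t 5.88 p [ 0.4338 -0.1539  0.0347] yawY -16.82 q [ 0.56  0.33 -0.33  2.11  0.16  0.72 -0.17] F [0.1 0.1 0.1] w 0.0174 g 25.0
shift [-0.001   0.0034  0.0586] turn [-0.0006 -0.0002 -0.0003]
```

{"name": "drive_tool", "arguments": {
  "series": [0,0,0.015,0,0,0,0,0,0.03,0,0,0,0,0,0.042,0,0,0,0,0,0.05,0,0,0,0,0,0.056,0,0,0,0,0,0.06,0,0,0,0,0,0.06,0,0,0]
}}

```text
time_s: 6.47
eef_pos: [0.4339, -0.1539, 0.0201]
tcp_rot: [[0.289, 0.957, -0.0], [0.957, -0.289, 0.0], [-0.0, -0.0, -1.0]]
force: [-0.5, -0.4, 0.3]
gripper_width: 0.0181
grasp_force: 25.0
```

```bash
python3 go.py .4345 -.1544 .020 -16.8
```

```text
t 6.47 p [ 0.4339 -0.1539  0.0201] yawY -16.81 q [ 0.55  0.36 -0.32  2.12  0.18  0.68 -0.18] F [-0.5 -0.4  0.3] w 0.0181 g 25.0
shift [-0.0012  0.003   0.0003] turn [-0.0001  0.     -0.0002]
```

Almost seated. I press down in 1 mm steps until there is contact.

{"name": "drive_tool", "arguments": {
  "series": [0,0,0.004,0,0,0,0,0,0.007,0,0,0,0,0,0.01,0,0,0,0,0,0.01,0,0,0]
}}

```text
time_s: 6.8
eef_pos: [0.4341, -0.154, 0.0187]
tcp_rot: [[0.289, 0.957, 0.0], [0.957, -0.289, -0.001], [-0.001, 0.0, -1.0]]
force: [-9.6, 3.2, 32.7]
gripper_width: 0.0176
grasp_force: 25.0
```

{"name": "drive_tool", "arguments": {
  "series": [0,0,-0.006,0,0,0,0,0,-0.006,0,0,0,0,0,-0.006,0,0,0,0,0,-0.006,0,0,0,0,0,-0.006,0,0,0,0,0,-0.006,0,0,0],
  "grip": 0.6
}}

```text
time_s: 7.3
eef_pos: [0.4337, -0.1539, 0.0189]
tcp_rot: [[0.289, 0.957, -0.0], [0.957, -0.289, 0.0], [0.0, -0.0, -1.0]]
force: [0.3, -0.3, 0.1]
gripper_width: 0.054
grasp_force: 0.0
```

{"name": "drive_tool", "arguments": {
  "series": [0,0,-0.07,0,0,0,0,0,-0.16,0,0,0,-0.06,0,-0.2,0,0,0,-0.16,0,-0.2,0,0,0,-0.24,0,-0.2,0,0,0,-0.24,0,-0.2,0,0,0,-0.24,0,-0.2,0,0,0]
}}

```text
time_s: 7.88
eef_pos: [0.4161, -0.212, 0.069]
tcp_rot: [[0.291, 0.957, -0.0], [0.957, -0.291, 0.0], [0.0, -0.0, -1.0]]
force: [0.6, 0.7, -0.2]
gripper_width: 0.0564
grasp_force: 0.0
```

```bash
python3 go.py .4173 -.2117 -.011 -16.8; python3 look.py s4 160 170 310 300
```

```text
t 7.88 p [ 0.4161 -0.212   0.069 ] yawY -16.92 q [ 0.68  0.28 -0.31  2.08  0.12  0.8  -0.  ] F [ 0.6  0.7 -0.2] w 0.0564 g 0.0
shift [0.0024 0.0043 0.3198] turn [-0.0003 -0.     -0.0027]
green px 219.4 237.7 218 221 235 240 z [0.0795 0.0809 0.0827] [ 436.  -165.9] [ 4.4 11.5] 54.5
```

View pics/s4.png

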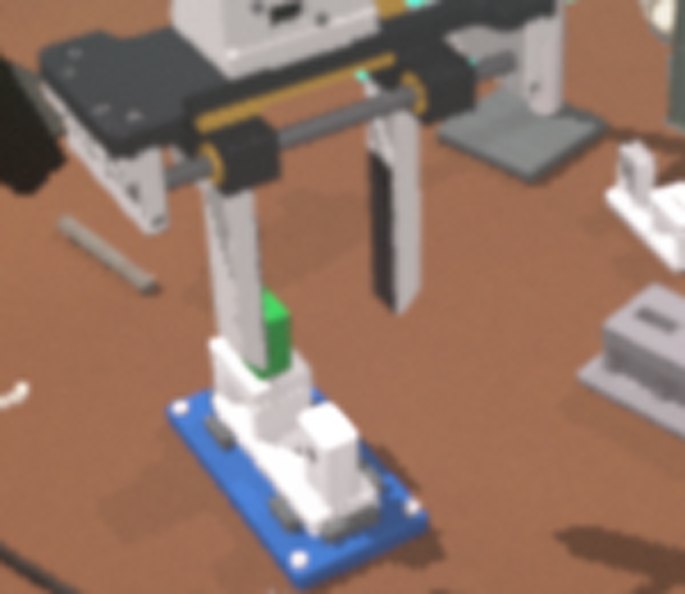

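The gauge sits on the bridge with its handle top at z≈0.081 (0.082 expected), and the bracket is still in the nest. Next I grip the lug.

{"name": "drive_tool", "arguments": {
  "series": [0.002,0.003,0.1,0,0,0,0.002,0.003,0.2,0,0,0,0.002,0.003,0.26,0,0,0,0.002,0.003,0.3,0,0,0,0.002,0.003,0.32,0,0,0,0.002,0.003,0.32,0,0,0]
}}

```text
time_s: 8.43
eef_pos: [0.4172, -0.2103, -0.0116]
tcp_rot: [[0.288, 0.958, -0.001], [0.958, -0.288, 0.001], [0.001, -0.001, -1.0]]
force: [0.8, -0.7, 0.2]
gripper_width: 0.0569
grasp_force: 0.0
```

```bash
python3 go.py .4173 -.2117 -.011 -16.8
```

```text
t 8.43 p [ 0.4172 -0.2103 -0.0116] yawY -16.76 q [ 0.64  0.43 -0.28  2.12  0.2   0.62 -0.07] F [ 0.8 -0.7  0.2] w 0.0569 g 0.0
shift [-0.0052  0.002  -0.0022] turn [-0.0016 -0.0007  0.0008]
```

{"name": "drive_tool", "arguments": {
  "series": [-0.004,0,0,0,0,0,-0.004,0,0,0,0,0,-0.004,0,0,0,0,0,-0.004,0,0,0,0,0,-0.004,0,0,0,0,0,-0.004,0,0,0,0,0,-0.004,0,0,0,0,0,-0.004,0,0,0,0,0,-0.004,0,0,0,0,0],
  "grip": 0,
  "squeeze": 55
}}

```text
time_s: 9.18
eef_pos: [0.4171, -0.2121, -0.0108]
tcp_rot: [[0.289, 0.957, 0.0], [0.957, -0.289, -0.0], [-0.0, 0.0, -1.0]]
force: [-1.7, 0.1, 5.6]
gripper_width: 0.0158
grasp_force: 55.0
```

{"name": "drive_tool", "arguments": {
  "series": [0,0,-0.02,0,0,0,0,0,-0.05,0,0,0,0,0,-0.1,0,0,0,0,0,-0.16,0,0,0,0,0,-0.22,0,0,0,0,0,-0.28,0,0,0,0,0,-0.32,0,0,0,0,0,-0.32,0,0,0]
}}

```text
time_s: 9.85
eef_pos: [0.418, -0.2126, 0.0711]
tcp_rot: [[0.289, 0.957, 0.003], [0.957, -0.289, -0.002], [-0.001, 0.003, -1.0]]
force: [0.8, 0.0, -1.3]
gripper_width: 0.0158
grasp_force: 55.0
```

```bash
python3 - <<'E'
from h import *
for n,f in(("scene","scene0"),("top","top0")):
    z=np.load(f+".npz"); d=z["d"]; C=cloud(n,d); X,Y,Z=[C[...,i] for i in range(3)]
    b=(d>0)&(X>.63)&(X<.74)&(Y>-.125)&(Y<-.055)&(Z>.14)&(Z<.2)
    # normals by local differences
    P=C[b]; print(n,b.sum())
    L=P[P[:,0]<.65]; print(" front pts x hist",np.histogram(L[:,0],np.arange(.634,.652,.002)))
    F=L[(L[:,0]<np.percentile(L[:,0],40)+.003)]; 
    if n=="scene":
        A=np.c_[F[:,1:],np.ones(len(F))]; s=np.linalg.lstsq(A,F[:,0],rcond=None)[0]; print(" plane x=ay+bz+c",s, "resid",np.std(A@s-F[:,0]), "mean",F.mean(0),F.min(0),F.max(0))
    T=P[(P[:,2]>.186)&(P[:,0]>.655)&(P[:,0]<.72)]; print(" top",T.min(0).round(4),T.max(0).round(4))
    # side edges: per x-bin y min / max of top face
    e=[]
    for x in np.arange(.662,.705,.004):
        q=T[abs(T[:,0]-x)<.002]
        if len(q)>3: e.append((x,q[:,1].min(),q[:,1].max()))
    e=np.array(e); print(e.round(4).tolist()); print(" slopes deg",np.degrees(np.polyfit(e[:,0],e[:,1],1)[0]),np.degrees(np.polyfit(e[:,0],e[:,2],1)[0]))
    # camera foot z~.01
    m=(d>0)&(X>.6)&(X<.78)&(Y>-.16)&(Y<-.03)&(Z>.006)&(Z<.0135); hs=cv2.cvtColor(z["im"],cv2.COLOR_RGB2HSV); m&=(hs[...,1]<60)
    q=C[m]; print(" foot",len(q),q.min(0).round(4),q.max(0).round(4),cv2.minAreaRect((q[:,:2]*1000).astype(np.float32)))
E
python3 go.py .4173 -.2117 .06 -16.8; python3 look.py s5 160 150 310 280
```

```text
scene 772
 front pts x hist (array([ 0,  0,  2, 36, 67, 15, 10,  7,  0]), array([0.634, 0.636, 0.638, 0.64 , 0.642, 0.644, 0.646, 0.648, 0.65 ,
       0.652]))
 plane x=ay+bz+c [-0.00242936  0.00830102  0.64092667] resid 0.0011656077990198164 mean [ 0.64255897 -0.08971872  0.17038149] [ 0.63923479 -0.10479079  0.15447451] [ 0.64546257 -0.07407817  0.18583069]
 top [ 0.6578 -0.112   0.186 ] [ 0.7195 -0.0658  0.1993]
[[0.666, -0.1072, -0.0748], [0.67, -0.111, -0.0678], [0.674, -0.111, -0.0681], [0.678, -0.1092, -0.0727], [0.682, -0.1109, -0.0663], [0.686, -0.1098, -0.0714], [0.69, -0.112, -0.0658], [0.694, -0.11, -0.0707], [0.698, -0.11, -0.0761], [0.702, -0.1103, -0.0717]]
 slopes deg -1.9878084804493152 -2.375133319764207
 foot 416 [ 0.6676 -0.1598  0.006 ] [ 0.7682 -0.054   0.0134] ((721.7911987304688, -97.82880401611328), (83.94583892822266, 124.94071197509766), 68.45480346679688)
top 687
 front pts x hist (array([ 0,  0,  7, 34, 11, 12,  7, 14,  0]), array([0.634, 0.636, 0.638, 0.64 , 0.642, 0.644, 0.646, 0.648, 0.65 ,
       0.652]))
 top [ 0.6552 -0.1105  0.186 ] [ 0.72   -0.067   0.1998]
[[0.666, -0.109, -0.0684], [0.67, -0.1088, -0.0683], [0.674, -0.1089, -0.0682], [0.678, -0.1088, -0.0683], [0.682, -0.1088, -0.0678], [0.686, -0.1087, -0.0679], [0.69, -0.1087, -0.0678], [0.694, -0.1087, -0.0674], [0.698, -0.1086, -0.0673], [0.702, -0.1085, -0.0674]]
 slopes deg 0.6364546526168606 1.828385701342781
 foot 283 [ 0.6662 -0.1595  0.006 ] [ 0.7644 -0.0542  0.0133] ((706.681396484375, -117.87754821777344), (60.022056579589844, 138.8855438232422), 44.94179916381836)
t 9.85 p [ 0.418  -0.2126  0.0711] yawY -16.82 q [ 0.68  0.28 -0.32  2.07  0.12  0.8  -0.  ] F [ 0.8  0.  -1.3] w 0.0158 g 55.0
shift [ 0.0025 -0.0039  0.0443] turn [ 0.0036  0.0009 -0.0004]
green px 208.8 202.0 207 213 199 208 z [0.1526 0.162  0.1637] [ 427.5 -155.2] [ 2.1 26.5] 68.9
```

View pics/s5.png

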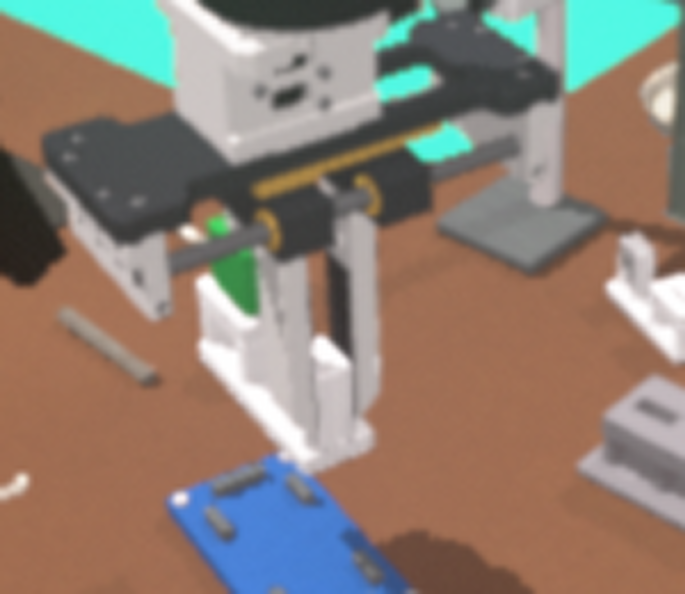

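The bracket is out of the nest with the gauge still fully in (green handle at crop (232,270), resting on the bridge). The lens front is at about (0.642, −0.089) with a yaw of about 0.7°. Next I compute the move to the focus.

```bash
python3 go.py .5327 -.1504 .129 .7
```

```text
t 9.9 p [ 0.4175 -0.2124  0.0698] yawY -16.82 q [ 0.68  0.28 -0.32  2.07  0.12  0.8  -0.  ] F [-0.1  0.9 -2.1] w 0.0158 g 55.0
shift [ 0.3706  0.3698 -0.2362] turn [ 0.002   0.001  -0.3894]
```

{"name": "drive_tool", "arguments": {
  "series": [0.03,0.03,-0.04,0,0,-0.03,0.08,0.08,-0.09,0,0,-0.08,0.14,0.14,-0.14,0,0,-0.14,0.2,0.2,-0.18,0,0,-0.2,0.26,0.26,-0.21,0,0,-0.27,0.31,0.31,-0.23,0,0,-0.32,0.345,0.345,-0.236,0,0,-0.36,0.362,0.362,-0.236,0,0,-0.38,0.37,0.37,-0.236,0,0,-0.389,0.37,0.37,-0.236,0,0,-0.389]
}}

```text
time_s: 10.73
eef_pos: [0.5318, -0.1503, 0.1271]
tcp_rot: [[-0.012, 1.0, -0.001], [1.0, 0.012, 0.0], [0.0, -0.001, -1.0]]
force: [0.2, 0.0, -2.2]
gripper_width: 0.0156
grasp_force: 55.0
```

```bash
python3 go.py .5327 -.1504 .129 .7; python3 look.py s6 200 90 350 220
python3 - <<'E'
from h import *
im,d=r.read_camera("top"); np.savez("t6.npz",im=im,d=d)
save("t6",cv2.resize(im[80:230,180:330],(590,590),interpolation=cv2.INTER_CUBIC))
E
```

```text
t 10.73 p [ 0.5318 -0.1503  0.1271] yawY 0.68 q [ 0.56  0.36 -0.41  1.82  0.17  0.99  0.09] F [ 0.2  0.  -2.2] w 0.0156 g 55.0
shift [-0.0004  0.0037 -0.0075] turn [-0.0018 -0.0006 -0.0005]
green px 220.1 154.1 216 225 150 158 z [0.1956 0.2036 0.2101] [522.8 -93. ] [ 3.9 24.2] 88.6
```

View pics/s6.png

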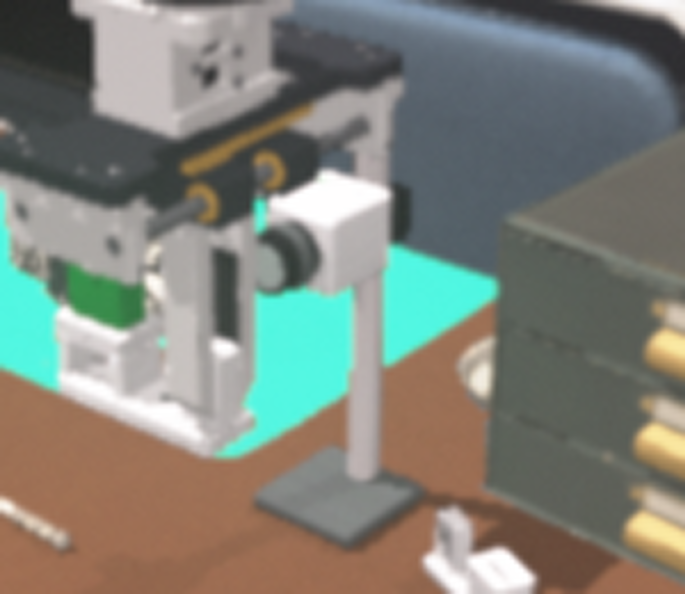

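The bracket hangs level in front of the lens with its window seen from the robot side at crop (95,360), and the gauge is seated. I'll measure the residual errors in the same view.

Run:
```python
from h import *
z=np.load("s6.npz"); im,d=z["im"],z["d"]; C=cloud("scene",d); X,Y,Z=[C[...,i] for i in range(3)]
hsv=cv2.cvtColor(im,cv2.COLOR_RGB2HSV).astype(int)
b=(d>0)&(X>.505)&(X<.56)&(Y>-.2)&(Y<-.05)&(Z>.14)&(Z<.2)&(hsv[...,1]<40)
# foot side face z .150-.160 ; bridge face
for nm,zl,zh,yl,yh in(("foot",.151,.159,-.18,-.07),("bridge",.162,.188,-.115,-.07)):
    P=C[b&(Z>zl)&(Z<zh)&(Y>yl)&(Y<yh)&(X<.524)]
    A=np.c_[P[:,1],np.ones(len(P))]; c=np.linalg.lstsq(A,P[:,0],rcond=None)[0]
    print(nm,len(P),"x at y=-.09:",(c[0]*-.09+c[1]).round(4),"yaw",np.degrees(np.arctan(-c[0])).round(2),"y",P[:,1].min().round(4),P[:,1].max().round(4))
# underside edge on front face and top of foot, per y
F=b&(X<.524)
for y in np.arange(-.185,-.06,.012):
    q=C[F&(abs(Y-y)<.006)]; 
    if len(q): print(y.round(3),"zmin",q[:,2].min().round(4),"zmax",q[:,2].max().round(4),end="; ")
print()
T=C[b&(Z>.185)&(Z<.196)&(Y>-.125)]; print("bridge top z",np.median(T[:,2][T[:,0]>.522]).round(4) if len(T) else None, len(T))
# window: pixels in front-face opening showing background (far side)
w=(d>0)&(X>.5)&(X<.9)
uv=proj("scene",[[.518,-.09,.170],[.518,-.103,.16],[.518,-.077,.16],[.518,-.077,.18],[.518,-.103,.18]]); print("expected window px",uv.round(1).tolist())
u0,v0=uv[0].round().astype(int); print(cv2.cvtColor(im,cv2.COLOR_RGB2GRAY)[v0-8:v0+9,u0-10:u0+11])
```

```text
foot 169 x at y=-.09: 0.518 yaw 1.01 y -0.1629 -0.0703
bridge 143 x at y=-.09: 0.5194 yaw 0.95 y -0.1113 -0.0702
-0.161 zmin 0.1478 zmax 0.1997; -0.149 zmin 0.1489 zmax 0.1998; -0.137 zmin 0.1481 zmax 0.1905; -0.125 zmin 0.1495 zmax 0.1583; -0.113 zmin 0.1498 zmax 0.1877; -0.101 zmin 0.1471 zmax 0.1897; -0.089 zmin 0.1487 zmax 0.1901; -0.077 zmin 0.147 zmax 0.1894; -0.065 zmin 0.1576 zmax 0.1813; 
bridge top z 0.1872 69
expected window px [[218.9, 168.9], [223.7, 175.2], [214.7, 171.2], [214.1, 162.7], [223.2, 166.6]]
[[196 195 204 214 214 218 223 228 237 245 248 245 235 215 194 170 140 124
  123 131 147]
 [195 195 204 215 219 218 215 216 220 226 233 241 245 246 245 235 213 196
  189 177 175]
 [194 195 202 210 220 220 214 213 213 209 210 220 229 236 245 248 247 243
  233 201 176]
 [194 195 200 204 214 215 206 205 206 203 207 212 215 219 226 236 241 232
  210 183 171]
 [195 194 197 206 214 206 190 187 193 198 204 208 212 212 214 218 216 195
  178 171 168]
 [194 195 196 206 215 207 185 177 178 182 186 195 202 207 210 210 200 182
  173 172 171]
 [196 196 196 206 216 207 184 175 175 174 
[... 237 characters left out ...]
6 206 217 207 184 177 175 178 190 200 204 206 213 221 215 197
  180 174 174]
 [196 195 196 212 231 223 212 212 198 193 198 204 207 208 214 217 213 198
  181 175 175]
 [194 195 197 219 244 244 245 247 237 229 224 210 202 201 209 214 212 200
  182 176 176]
 [189 193 195 211 234 244 250 252 252 252 250 238 228 223 213 212 212 202
  183 176 175]
 [165 183 192 203 219 227 234 244 251 252 253 252 252 250 236 223 216 204
  184 175 175]
 [136 146 159 180 198 208 216 224 235 242 250 252 253 253 251 242 224 208
  188 179 183]
 [124 126 130 142 157 178 194 208 219 223 231 238 247 252 252 249 235 220
  206 200 201]
 [124 124 124 125 131 140 151 176 202 208 215 220 227 235 246 250 246 241
  239 235 233]]
```

View pics/t6.png

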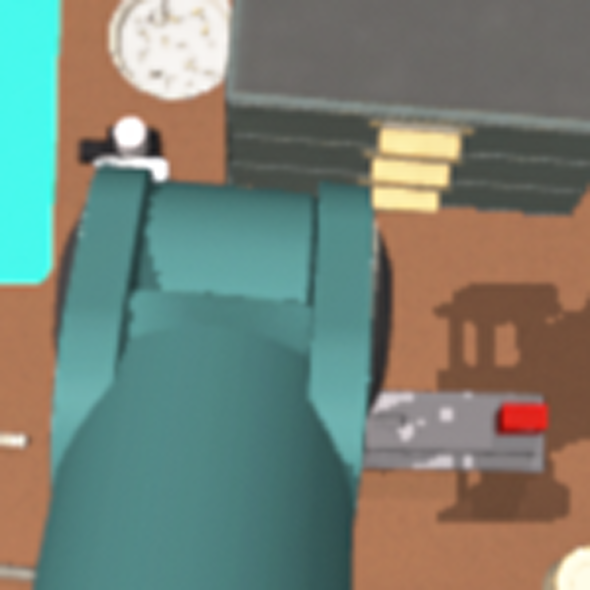

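In the top crop the arm hides the bracket, while the rack and the red gauge at (522,417) are untouched. The measured bridge centre is (≈0.5325, −0.0907) with yaw about 1° and level, but it sits about 2 mm low, so I fix the height.

```bash
python3 go.py .5320 -.1504 .1292 .7
```

```text
t 10.83 p [ 0.5315 -0.1508  0.1275] yawY 0.61 q [ 0.56  0.36 -0.41  1.82  0.17  0.99  0.09] F [-0.2 -1.3 -2.2] w 0.0157 g 55.0
shift [ 0.0017  0.0022 -0.0068] turn [-0.0014 -0.     -0.0021]
```

{"name": "drive_tool", "arguments": {
  "series": [0.001,0.002,-0.004,0,0,-0.003,0.001,0.002,-0.007,0,0,-0.003,0.001,0.002,-0.007,0,0,-0.003,0.001,0.002,-0.007,0,0,-0.003,0.001,0.002,-0.007,0,0,-0.003,0.001,0.002,-0.007,0,0,-0.003,0.001,0.002,-0.007,0,0,-0.003,0.001,0.002,-0.007,0,0,-0.003,0.001,0.002,-0.007,0,0,-0.003,0.001,0.002,-0.007,0,0,-0.003]
}}

```text
time_s: 11.67
eef_pos: [0.5328, -0.15, 0.1298]
tcp_rot: [[-0.014, 1.0, -0.0], [1.0, 0.014, 0.0], [0.0, -0.0, -1.0]]
force: [0.2, 0.5, -1.6]
gripper_width: 0.0158
grasp_force: 55.0
```

```bash
python3 go.py .5320 -.1504 .1292 .7
python3 - <<'E'
from h import *
im,d=r.read_camera("scene"); C=cloud("scene",d); X,Y,Z=[C[...,i] for i in range(3)]
hsv=cv2.cvtColor(im,cv2.COLOR_RGB2HSV).astype(int)
b=(d>0)&(Y>-.2)&(Y<-.05)&(X<.56)&(X>.5)&(hsv[...,1]<40)
P=C[b&(Z>.164)&(Z<.19)&(Y>-.115)&(X<.524)]; A=np.c_[P[:,1],np.ones(len(P))]; c=np.linalg.lstsq(A,P[:,0],rcond=None)[0]
print("bridge face x",(c[0]*-.09+c[1]).round(4),"yaw",np.degrees(-c[0]).round(2),"y",P[:,1].min().round(4),P[:,1].max().round(4))
T=C[b&(Z>.186)&(Z<.197)&(Y>-.112)&(X>.522)]; print("top z",np.median(T[:,2]).round(4))
# foot underside edge: lower boundary of bracket pixels per column, cast onto plane x=const side face
e=[]
for u in range(212,240):
    col=np.nonzero(b[:,u]&(Z[:,u]>.14)&(Z[:,u]<.165)&(X[:,u]<.524))[0]
    if len(col): e.append(C[col.max(),u])
e=np.array(e); p=np.polyfit(e[:,1],e[:,2],1); print("underside z",e[:,2].mean().round(4),"pitch deg",np.degrees(p[0]).round(2),len(e))
E
```

```text
t 11.67 p [ 0.5328 -0.15    0.1298] yawY 0.82 q [ 0.56  0.36 -0.41  1.82  0.17  1.    0.09] F [ 0.2  0.5 -1.6] w 0.0158 g 55.0
shift [-0.0016 -0.0032  0.0022] turn [-0.0002 -0.0001  0.0027]
bridge face x 0.52 yaw 0.47 y -0.1114 -0.0692
top z 0.1896
underside z 0.1533 pitch deg -0.17 27
```

{"name": "drive_tool", "arguments": {
  "series": [-0.002,-0.004,0.001,0,0,0,-0.002,-0.004,0.001,0,0,0,-0.002,-0.004,0.001,0,0,0,-0.002,-0.004,0.001,0,0,0,-0.002,-0.004,0.001,0,0,0,-0.002,-0.004,0.001,0,0,0,-0.002,-0.004,0.001,0,0,0,-0.002,-0.004,0.001,0,0,0]
}}

```text
time_s: 12.38
eef_pos: [0.5319, -0.1505, 0.1295]
tcp_rot: [[-0.014, 1.0, -0.0], [1.0, 0.014, 0.0], [0.0, -0.0, -1.0]]
force: [-0.4, 0.2, -1.3]
gripper_width: 0.0155
grasp_force: 55.0
```

```bash
python3 go.py .5320 -.1504 .1292 .7; python3 -c "
from plant import r
print(r.job_done())"
```

```text
t 12.38 p [ 0.5319 -0.1505  0.1295] yawY 0.82 q [ 0.56  0.36 -0.41  1.82  0.17  1.    0.09] F [-0.4  0.2 -1.3] w 0.0155 g 55.0
shift [0.0005 0.0006 0.0014] turn [-0.     -0.0001  0.0027]
the job is handed in; nothing more can be done
None
```

The job is handed in at 12.4 s: the green gauge is fully seated in the bracket, and the arm holds the bracket still at the camera's focus, with the window within about 1–2 mm of the focus point by camera measurement, level and square to the lens to within about 1°; no verdict was returned.

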